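Spot-check the soap with the thermometer from the drawer

TASK

Pull the drawer of the small cabinet open as far as it goes, take out the straight infrared thermometer and, from about 10 cm away and slanting about 40 degrees down over the rim of the round mould, aim its nose at the middle of the soap's surface and hold it quite still for about two seconds. Then lay the thermometer flat, screen up, inside the shallow tray, not dropping it, and leave the drawer open. Do not touch the mould with the thermometer, leave the spatula in the drawer, and do not shift or tip the bottles, cups or the cake of soap.

Things in the scene. Friction and masses are not known exactly. Their poses are not given: they have to be found in the camera images.
- cab: low one-drawer cabinet, fixed, 250 deep (x) x 240 wide (y) x 95 mm high, laminate; origin at the centre of its underside. Its front faces its own -x (towards the robot); the top board is 12 mm thick and starts 110 mm in front of the origin, so what lies farther back is covered
- cab_drawer0 (a joint): how far the drawer is out, m: 0 shut, 0.173 fully out; it slides along the cabinet's -x and starts shut or a little ajar. The drawer box is 205 mm long and 198 mm wide inside, its floor 22 mm and its side walls' top 73 mm above the table; its front panel is 15 mm thick with its top 83 mm above the table; when shut, the inside runs from 104 mm in front of the cabinet's origin to 101 mm behind
- cab_drawer0_handle (a point): middle of the drawer's handle: a level steel bar 11 mm thick and 120 mm long along the cabinet's y, its centre line 35 mm in front of the drawer's front panel and 71 mm above the table, on two thin stems 51 mm either side of the middle; it moves with the drawer; axes as the cabinet's
- wand: straight infrared thermometer, loose, 140 mm long, lying in the drawer, nose to the drawer's front, beside a spatula. Own x runs to the nose, z up. White, 34 wide x 28 mm high from x = -70 to +35 mm, screen and button on top; grey round nose 27 mm thick to x = +70 mm, lens at its end, axis 14 mm above the underside. Origin: centre of its underside; 0.1 to 0.2 kg
- spatula: small spatula, loose in the drawer beside the thermometer, 140 mm long along its x, round wooden handle 20 mm thick at -x, steel blade at +x; origin at the middle of its length, underside. A bystander, stays in the drawer
- mould: round white mould with a cake of olive soap in it, fixed, 130 mm diameter and 70 mm high; origin at the centre of its underside
- soap_mid (a point): middle of the soap's flat top surface inside the mould, 45 mm above the table, 25 mm below the mould's rim; the soap is 118 mm across
- tray: shallow grey tray, fixed to the table, 200 (x) x 110 (y) x 14 mm high, walls and floor 4 mm thick; origin at the centre of its underside
- jug: empty steel jug, fixed, 104 mm diameter, 105 mm high, with a handle at its +y side reaching about 35 mm out; origin at the centre of its underside. An obstacle; it and the mould may have changed places
- bottle_a: a loose brown glass bottle with black cap, 42 mm diameter, 105 mm tall; origin at the centre of its underside. A bystander. Stands behind the mould (+x side)
- bottle_b: a loose brown glass bottle with black cap, 42 mm diameter, 105 mm tall; origin at the centre of its underside. A bystander. Stands behind the jug (+x side)
- bottle_c: a loose brown glass bottle with black cap, 42 mm diameter, 105 mm tall; origin at the centre of its underside. A bystander. Stands on the cabinet
- cup_a: a loose empty paper cup, 72 mm across the rim, 78 mm tall; origin at the centre of its underside. A bystander. Stands left of the mould (+y side)
- cup_b: a loose empty paper cup, 72 mm across the rim, 78 mm tall; origin at the centre of its underside. A bystander. Stands left of the jug (+y side)
- cup_c: a loose empty paper cup, 72 mm across the rim, 78 mm tall; origin at the centre of its underside. A bystander. Stands right of the cabinet
- soap_cake: loose round cake of olive soap, 84 mm diameter, 38 mm high; origin at the centre of its underside. A bystander, right of the drawer
Mind the look-alikes: they are no part of the job. Leave any yellow look-alike of the mould alone.

How it is judged:
On the way, in this order (a step that is already met when the one before it is completed fails the run):
1. the drawer is pulled open at least 155 mm (value of joint cab_drawer0 above 0.155 m), for 0.2 s.
2. the thermometer is lifted clear out of the drawer (its origin higher than 110 mm) (height (world z) of wand above 0.11 m), for 0.1 s.
3. held still 1 s (under 30 mm/s, 0.25 rad/s), nose 60 to 150 mm from the soap middle, which lies within 20 mm of the nose's axis (14 mm above the underside), and pointing at least 25 degrees below level (x of soap_mid in the frame of wand between 0.13 and 0.22 m and y of soap_mid in the frame of wand between -0.02 and 0.02 m and z of soap_mid in the frame of wand between -0.006 and 0.034 m and angle between wand's own x axis and vertical above 2 rad and linear speed of wand below 0.03 m/s and angular speed of wand below 0.25 rad/s), for 1 s.
At the end, for the whole second after the job is handed in: The thermometer is released, at rest and flat on the tray's floor, screen up (middle within 32 mm lengthwise and 36 mm across of the tray's, underside at most 12 mm above the table, level within 3 degrees); the drawer is still open at least 140 mm, the spatula in it (x of wand in the frame of tray between -0.032 and 0.032 m and y of wand in the frame of tray between -0.036 and 0.036 m and height (world z) of wand below 0.012 m and angle between wand's own z axis and vertical below 0.06 rad and linear speed of wand below 0.02 m/s and value of joint cab_drawer0 above 0.14 m and height (world z) of spatula below 0.06 m and contact force between the fingers and wand below 0.1 N); the robot touches nothing.
It fails at once if a bottle, cup or the soap cake is shifted more than 40 mm or tipped more than 30 degrees (distance of any of bottle_a, bottle_b, bottle_c, cup_a, cup_b, cup_c, soap_cake from where it was at the start of the episode above 0.04 m or angle between any of bottle_a, bottle_b, bottle_c, cup_a, cup_b, cup_c, soap_cake's own z axis and vertical above 0.52 rad).
It fails at once if the thermometer presses on the mould with more than 2 N (contact force between wand and mould above 2 N).
It fails at once if the spatula is lifted out of the drawer (origin higher than 90 mm) (height (world z) of spatula above 0.09 m).
It fails at once if the thermometer is dropped (falling faster than 0.4 m/s, higher than 35 mm, with no finger on it) (contact force between the fingers and wand below 0.05 N and linear speed of wand above 0.4 m/s and height (world z) of wand above 0.035 m).
It also fails if it takes over 64 s, if anything falls off the work surface, if the arm or the gripper's body presses on something with over 40 N, if the wrist force passes 120 N, or if a joint passes its speed limit or range.

ROBOT

A 7-joint arm with a two-finger parallel gripper is mounted at the origin on the work surface. World frame = base frame: x ahead of the robot, y to its left, z up, the work surface at z = 0. Lengths are in m, angles in rad, forces in N, time in s.
With the tool pointing down it reaches from about 0.4 to 0.875 m from the base axis. Payload 6.5 kg.
Tool frame: the origin (TCP) lies midway between the tips of the shut fingers; the grasp point (between the pads) lies 19 mm behind it; z points along the fingers, y is the line along which they close (so a half turn about z gives the same grasp; the last joint's range is limited). The gripper opens to 88 mm and grips with 3 to 60 N. Pads are 18 mm wide; open, the fingers measure 123 mm over their backs; the gripper's body (75 mm by 187 mm) begins 45 mm behind the grasp point.
Start: joints at [-1.21, 0.536, -0.004, 1.538, 0.003, 1.067, -0.071], TCP at [0.269, 0.592, 0.239] pointing down, gripper open.
Joint ranges: [-2.7, 2.7], [-0.37, 2.16], [-1.27, 1.26], [0.24, 2.4], [-1.31, 4.45], [0.19, 1.91], [-2.76, 2.76]. Speed limits (rad/s): [2.39, 2.39, 3.14, 3.14, 3.14, 3.14, 3.14].

INTERFACE

Orientations are given as a rotation vector (axis times angle).
In Python, from workcell import bot gives the robot as it stands. The module is installed in compiled form; this text tells all that it offers.
- The arm moves only by the tool step_arm, never from a script. Its argument "series" is a list of rows, each a list of 2 entries, a list of its own where there are three numbers: the shift along the tool's x, y, z in mm, then the turn about the tool's z in degrees. In form: [[[tx, ty, tz], spin], ...]. A call has 1 to 10 rows; each row shifts and turns the commanded pose from where the row before left it, along the tool's axes as they then stand; what a row does not reach is not made up. A row lasts 1/8 s, in which the tool goes at most 62.5 mm and 10.7 degrees, less where a joint would pass 70% of its speed; a pose out of reach is approached as far as the arm can. A call is refused whole if a number of a shift passes 62.5 or a number of a turn 10.7, either way. A call with a gripper value outside its range is refused whole. "gripper" is the opening, from -1 (shut) to 1 (fully open), set as the call begins (left out, the last holds). The fingers move at their own pace and stop on an object; "newtons" is the grip in N (left out, the last holds). Time passes only in rows, so rows that do not move let the fingers close. It gives the time, the measured TCP pose, the force, the opening and the grip force at its end, in the units of the state.
- bot.observe(): the state, without advancing time (a new reading comes with each control period).
- bot.read_camera(name): name is "scene" or "top"; returns the picture (384x512x3 uint8, red, green, blue); there is no depth.
- bot.camera_params(name): a dict with "camera_matrix" (3x3 intrinsics, pixels), "extrinsics" (4x4, takes a point from world to camera coordinates). Camera axes: x right, y up, looking along -z (the intrinsics and any distortion apply to the point x, -y, -z); pixel columns grow to the right and rows downward; lengths in m; the calibration is good to about 2 mm. A picture is of the moment at which its call begins. camera_params takes no time and is no camera call.
- bot.sign_off(): hands the job in; it is judged then, once.
Trained networks look in the newest picture that a camera, given by its name, has taken for a name from the list of things; names that differ only in an ending like _2 or _b are one class to them, and where a whole thing is asked for, a point or a joint stands for the part that bears it (a point fixed in the world has none). Each returns a list of dicts, best first, with "confidence" (0 to 1); they miss things now and then, are a little off and sometimes report something else, mostly with a low value. They report only what shows in the picture. A call takes as long as a camera call. They do not tell look-alikes from the thing itself.
- bot.find_in(query, camera): "rect" ([left, top, right, bottom] in pixels, round what is visible of it).
The state is a dict: "time_s": time; "joint_positions": joint angles; "joint_vel": joint speeds; "effort": joint torques, N m; "tool_pos": TCP position; "tcp_rot": TCP orientation; "wrist_force": force on the tool from outside, world axes, zero at the start; "moment": the same for the moment, N m; "grip_width": opening from 0.0 (shut) to 1.0 (fully open); "grasp_force": force on a finger pad.
Only numpy, scipy, OpenCV 4.12 (cv2) and the standard library are available. Lean on these libraries where they do the work, as an engineer would, in place of code of your own. Each camera call takes 0.05 s, during which the arm holds its last target. There are 200 camera calls.

## Working session

There is one attempt and no reset: what is moved stays moved. The work goes in short steps, Python scripts to look and compute and a tool call to move; the robot and the scene stay as the last step left them, time stands still between calls to the robot, and variables do not carry over. Pictures are saved under pics/ and viewed, at most 10 in all, crops included, and the job is handed in when it is done.

Besides the shell and the picture viewer there is one more tool, called as name(argument=value, ...) on one line, values as JSON. step_arm: Moves the arm, as the interface text tells. Its arguments: {"type":"object","properties":{"series":{"type":"array"},"gripper":{"type":"number"},"newtons":{"type":"number"}},"required":["series"]}

```bash
mkdir -p pics; python3 - <<'E'
from workcell import bot
import cv2, numpy as np
np.set_printoptions(precision=4,suppress=True)
print(bot.observe())
for c in("scene","top"):
    im=bot.read_camera(c); cv2.imwrite(f"pics/{c}0.png",im[:,:,::-1]); p=bot.camera_params(c); print(c,p)
    for q in("cab","cab_drawer0_handle","wand","spatula","mould","tray","jug","bottle_a","cup_a","soap_cake"):
        print(q,[(np.round(d["rect"]).astype(int).tolist(),round(d["confidence"],2)) for d in bot.find_in(q,c)])
a=cv2.imread("pics/scene0.png");b=cv2.imread("pics/top0.png")
E
```

```text
{'time_s': 0.0, 'joint_positions': array([-1.2102,  0.5372, -0.0045,  1.5389,  0.0026,  1.0673, -0.0712]), 'joint_vel': array([-0.0005,  0.0008,  0.0002, -0.0015, -0.0005,  0.0012, -0.    ]), 'effort': array([ -0.0009, -57.0961,   0.99  , -25.1602,  -0.0563,   0.0176,
         0.0001]), 'tool_pos': array([0.2688, 0.5911, 0.2378]), 'tcp_rot': array([-0.6652, -3.0701,  0.0026]), 'wrist_force': array([ 0.2145,  0.0897, -0.7723]), 'moment': array([-0.0119,  0.0281, -0.0357]), 'grasp_force': 0.0, 'grip_width': 1.0026094930918141}
scene {'camera_matrix': array([[391.048 ,   0.    , 256.9318],
       [  0.    , 391.048 , 195.2488],
       [  0.    ,   0.    ,   1.    ]]), 'extrinsics': array([[-0.8067,  0.591 ,  0.0029,  0.4461],
       [-0.3741, -0.5145,  0.7716,  0.1481],
       [ 0.4574,  0.6213,  0.6362, -1.7202],
       [ 0.    ,  0.    ,  0.    ,  1.    ]])}
cab [([137, 159, 214, 230], 0.67)]
cab_drawer0_handle [([197, 165, 218, 211], 0.84), ([252, 240, 274, 272], 0.24)]
wand []
spatula [([134, 159, 216, 228], 0.54)]
mould [([280, 168, 314, 203], 0.91), ([227, 210, 264, 248], 0.85), (
[... 654 characters left out ...]
,
       [ 0.9861, -0.0183,  0.1652, -0.5844],
       [-0.1648,  0.0196,  0.9861, -1.3079],
       [ 0.    ,  0.    ,  0.    ,  1.    ]])}
cab [([293, 81, 391, 193], 0.66)]
cab_drawer0_handle [([289, 156, 366, 192], 0.55)]
wand []
spatula [([215, 155, 254, 201], 0.18)]
mould [([243, 252, 289, 297], 0.85), ([116, 131, 165, 177], 0.76), ([215, 153, 257, 199], 0.6)]
tray [([183, 215, 225, 286], 0.8)]
jug [([100, 194, 150, 230], 0.73)]
bottle_a [([98, 178, 120, 190], 0.66), ([224, 132, 238, 155], 0.56), ([316, 114, 329, 132], 0.54)]
cup_a [([407, 184, 441, 207], 0.88), ([64, 213, 92, 238], 0.83), ([175, 149, 202, 174], 0.82)]
soap_cake [([406, 228, 435, 250], 0.88), ([315, 110, 327, 134], 0.32)]
```

View pics/scene0.png

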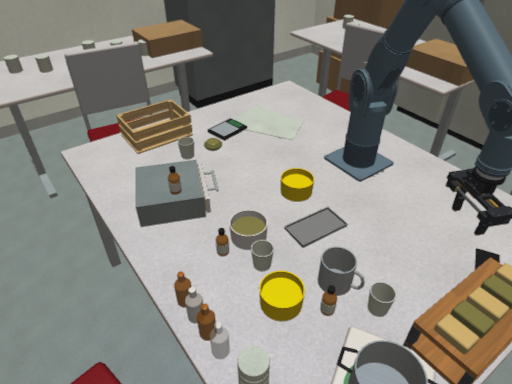

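View pics/top0.png

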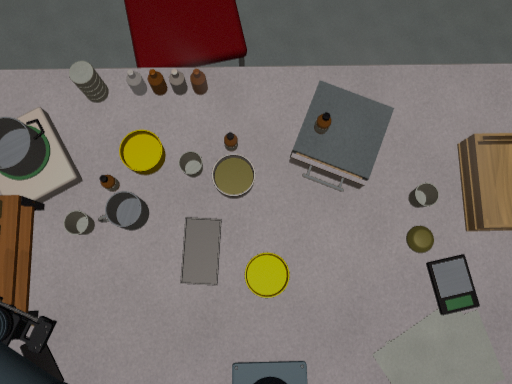

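The scene view shows the cabinet around (170,190) with its handle at (212,180). In the top view, the candidates for the mould are the white one at (234,176) and the yellow ones at (142,151) and (267,275). The white one fits, because a bottle stands behind it at (231,141) and a cup to its left at (191,163). The tray is at (201,250), the jug at (124,210) and the handle at (324,182). I'll enlarge the top view to confirm.

```bash
cat > h.py <<'E'
import numpy as np, cv2
from workcell import bot
np.set_printoptions(precision=4,suppress=True)
def ray(c,u,v,z):
    p=bot.camera_params(c);K=p["camera_matrix"];E=p["extrinsics"];R=E[:3,:3];t=E[:3,3]
    d=np.linalg.inv(K)@np.array([u,v,1.]); d=R.T@np.array([d[0],-d[1],-d[2]]); o=-R.T@t
    return o+d*(z-o[2])/d[2]
def proj(c,P):
    p=bot.camera_params(c);K=p["camera_matrix"];E=p["extrinsics"]
    q=E[:3,:3]@np.asarray(P,float)+E[:3,3]; q=K@np.array([q[0],-q[1],-q[2]]); return q[:2]/q[2]
E
python3 - <<'E'
from h import *
im=cv2.imread("pics/top0.png"); 
cv2.imwrite("pics/c1.png",cv2.resize(im[70:215,205:405],None,fx=4,fy=4,interpolation=cv2.INTER_CUBIC))
cv2.imwrite("pics/c2.png",cv2.resize(im[145:295,90:290],None,fx=4,fy=4,interpolation=cv2.INTER_CUBIC))
E
```

```text
(no output)
```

View pics/c1.png

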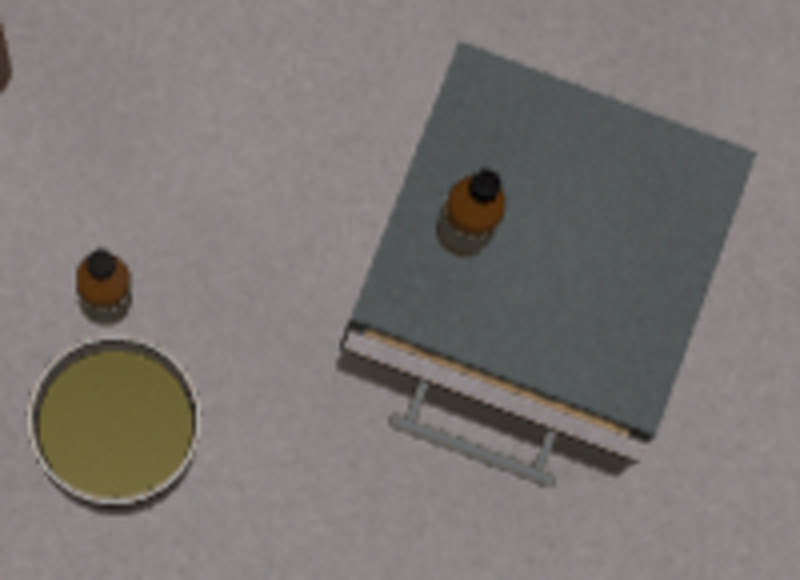

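View pics/c2.png

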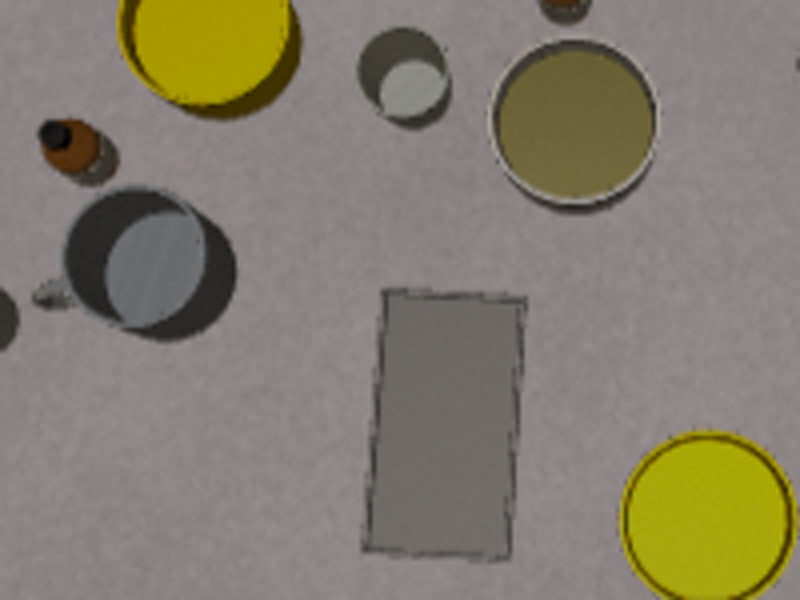

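The enlarged crop c1 shows the white-rimmed mould with olive soap (full-picture centre about (233,175)), the bottle behind it, and the handle ends at c1 (395,421) and (550,480). Crop c2 shows the tray corners at (383,289), (527,297), (511,560) and (362,551). The yellow moulds are look-alikes and I'll leave them alone.

```bash
python3 - <<'E'
from h import *
def P(x,y,ox,oy,z): return ray("top",(x+.5)/4-.5+ox,(y+.5)/4-.5+oy,z)
c=np.array([P(x,y,205,70,.095) for x,y in((460,42),(756,153),(650,438),(353,323))])
print("cab",c[:,:2],np.linalg.norm(np.diff(c,axis=0,append=c[:1]),axis=1))
hd=np.array([P(x,y,205,70,.071) for x,y in((395,421),(550,480))]);print("handle",hd,hd.mean(0),np.linalg.norm(hd[0]-hd[1]))
d1=(c[0]-c[3]+c[1]-c[2]);print("yaw",np.arctan2(d1[1],d1[0]), "handle yaw",np.arctan2(*( (hd[0]-hd[1])[[0,1]]*[-1,1])))
t=np.array([P(x,y,90,145,.014) for x,y in((383,289),(527,297),(511,560),(362,551))]);print("tray",t.mean(0),t[:,:2]);dt=t[0]-t[3]+t[1]-t[2];print("yaw",np.arctan2(dt[1],dt[0]))
for n,x,y,ox,oy,z in(("mould",114.5,422,205,70,.07),("soap",116,425,205,70,.045),("mould2",574,124,90,145,.07),("botA",103,262,205,70,.105),("botA-bottom",105,305,205,70,0),("botC base",465,235,205,70,.095),("cupA",404,73,90,145,.078),("jug",135,255,90,145,.105)): print(n,P(x,y,ox,oy,z))
# scene check
for n,p in(("cab corners",c),("handle",hd)): print(n,[proj("scene",q).round(0).tolist() for q in p])
for r in((409,228,435,250),(407,184,441,207)): print(ray("top",(r[0]+r[2])/2,(r[1]+r[3])/2,.038))
print("yellow",ray("top",267,275,.07),ray("top",142,151,.07))
E
```

```text
cab [[ 0.9374 -0.1717]
 [ 0.8456 -0.3912]
 [ 0.628  -0.2973]
 [ 0.7186 -0.0825]] [0.238  0.237  0.2331 0.2363]
handle [[ 0.6493 -0.1138  0.071 ]
 [ 0.6025 -0.2274  0.071 ]] [ 0.6259 -0.1706  0.071 ] 0.12281839196126217
yaw -0.39717304627284944 handle yaw -0.3911376702170168
tray [0.4348 0.1967 0.014 ] [[0.5372 0.2444]
 [0.5289 0.1347]
 [0.332  0.1484]
 [0.341  0.2592]]
yaw -0.07243609761090383
mould [0.6525 0.0952 0.07  ]
soap [0.6556 0.0947 0.045 ]
mould2 [0.651  0.0955 0.07  ]
botA [0.7652 0.101  0.105 ]
botA-bottom [0.7629 0.1033 0.    ]
botC base [ 0.7849 -0.1685  0.095 ]
cupA [0.6901 0.2208 0.078 ]
jug [0.5534 0.4084 0.105 ]
cab corners [[137.0, 207.0], [136.0, 168.0], [198.0, 160.0], [205.0, 197.0]]
handle [[218.0, 190.0], [213.0, 171.0]]
[ 0.4537 -0.4668  0.038 ]
[ 0.5858 -0.4839  0.038 ]
yellow [0.3573 0.0022 0.07  ] [0.7311 0.3671 0.07  ]
```

step_arm(series=[[[-32, -27, 0], 0], [[-32, -27, 0], 0], [[-32, -27, 0], 0], [[-32, -27, 0], 0], [[-32, -27, 0], 0], [[-32, -27, 0], 0], [[-32, -27, 0], 0], [[-32, -27, 0], 0], [[-32, -27, 0], 0], [[-32, -27, 0], 0]], gripper=-0.5, newtons=30)

```text
time_s: 2.35
tool_pos: [0.4492, 0.2123, 0.239]
tcp_rot: [0.665, 3.07, 0.001]
wrist_force: [0.7, 1.1, -0.7]
grip_width: 0.249
grasp_force: 0.0
```

step_arm(series=[[[-32, -27, 0], 0], [[-32, -27, 0], 0], [[-32, -27, 0], 0], [[-32, -27, 0], 0], [[-32, -27, 0], 0], [[-32, -27, 0], 0], [[-32, -27, 0], 0], [[-32, -27, 0], 0], [[-32, -27, 0], 0], [[-32, -27, 0], 0]])

```text
time_s: 3.6
tool_pos: [0.6288, -0.1659, 0.2388]
tcp_rot: [0.665, 3.07, 0.0]
wrist_force: [0.8, -0.6, -0.1]
grip_width: 0.25
grasp_force: 0.0
```

step_arm(series=[[[0, 0, 0], 9.8], [[0, 0, 0], 9.8], [[0, 0, 0], 9.8], [[0, 0, 0], 9.8], [[0, 0, 0], 9.8], [[0, 0, 0], 9.8], [[0, 0, 0], 9.8], [[0, 0, 0], 9.8], [[0, 0, 0], 9.8], [[0, 0, 0], 0]])

```text
time_s: 4.85
tool_pos: [0.6282, -0.1645, 0.2386]
tcp_rot: [2.613, 1.744, -0.001]
wrist_force: [-0.7, 0.7, 0.9]
grip_width: 0.247
grasp_force: 0.0
```

```bash
cat >> h.py <<'E'
from scipy.spatial.transform import Rotation as Ro
YAW=-0.394; XC=np.array([np.cos(YAW),np.sin(YAW),0]); YC=np.array([-np.sin(YAW),np.cos(YAW),0]); O=np.array([.775,-.232,0])
def cab(p): d=np.asarray(p)-O; return np.array([d@XC,d@YC,d[2]])
def uncab(p): return O+p[0]*XC+p[1]*YC+np.array([0,0,p[2]])
def st():
    s=bot.observe();R=Ro.from_rotvec(s["tcp_rot"]).as_matrix()
    print("t",s["time_s"],"tcp",s["tool_pos"],"cab",cab(s["tool_pos"]),"ty deg",np.degrees(np.arctan2(R[1,1],R[0,1])),"zdn",R[:,2],"q",s["joint_positions"],"F",s["wrist_force"],"w",s["grip_width"],s["grasp_force"])
    return s["tool_pos"],R
def go(target):
    p,R=st(); print("tool delta mm",R.T@(np.asarray(target)-p)*1000)
E
python3 -c "
from h import *
go([.6259,-.1706,.052]);print(cab([.6259,-.1706,.071]))"
```

```text
t 4.85 tcp [ 0.6282 -0.1645  0.2386] cab [-0.1614  0.006   0.2386] ty deg -22.54004800805174 zdn [-0.0003 -0.0003 -1.    ] q [-0.2361  0.6066  0.6386  1.5679 -0.3911  1.0981  0.1039] F [-0.7438  0.6618  0.918 ] w 0.2471496863954582 0.0
tool delta mm [ -6.445    0.2102 186.5979]
[-0.1612 -0.0005  0.071 ]
```

step_arm(series=[[[-3, 0, 30], 0], [[-3, 0, 30], 0], [[0, 0, 30], 0], [[0, 0, 30], 0], [[0, 0, 20], 0], [[0, 0, 12], 0], [[0, 0, 12], 0], [[0, 0, 12], 0], [[0, 0, 10], 0], [[0, 0, 0], 0]])

```text
time_s: 6.1
tool_pos: [0.6254, -0.1702, 0.052]
tcp_rot: [-2.614, -1.742, 0.001]
wrist_force: [0.2, 0.5, 0.3]
grip_width: 0.25
grasp_force: 0.0
```

step_arm(series=[[[0, 0, 0], 0], [[0, 0, 0], 0], [[0, 0, 0], 0], [[0, 0, 0], 0]], gripper=-1)

```text
time_s: 6.6
tool_pos: [0.6263, -0.1706, 0.0532]
tcp_rot: [2.614, 1.741, 0.001]
wrist_force: [-0.1, -1.3, 0.6]
grip_width: 0.103
grasp_force: 29.4
```

step_arm(series=[[[0, -8, 0], 0], [[0, -15, 0], 0], [[0, -20, 0], 0], [[0, -20, 0], 0], [[0, -20, 0], 0], [[0, -20, 0], 0], [[0, -20, 0], 0], [[0, -15, 0], 0], [[0, -10, 0], 0], [[0, 0, 0], 0]])

```text
time_s: 7.85
tool_pos: [0.4885, -0.1129, 0.053]
tcp_rot: [-2.614, -1.741, 0.0]
wrist_force: [0.2, -0.6, 5.8]
grip_width: 0.109
grasp_force: 29.1
```

step_arm(series=[[[0, -7, 0], 0], [[0, -5, 0], 0], [[0, -4, 0], 0], [[0, -2, 0], 0], [[0, 0, 0], 0], [[0, 0, 0], 0]])

```text
time_s: 8.6
tool_pos: [0.4726, -0.1063, 0.053]
tcp_rot: [2.615, 1.742, 0.001]
wrist_force: [-0.2, -0.5, 7.1]
grip_width: 0.108
grasp_force: 29.2
```

```bash
python3 -c "
from h import *
st()"
```

```text
t 8.6 tcp [ 0.4726 -0.1063  0.053 ] cab [-0.3275 -0.0001  0.053 ] ty deg -22.658453992933993 zdn [ 0.0004  0.0002 -1.    ] q [-0.2531  0.6236  0.4838  2.1028 -0.5564  0.5407  0.2444] F [-0.1937 -0.5476  7.145 ] w 0.1084929635497379 29.230169355869293
```

step_arm(series=[[[0, -2, 0], 0], [[0, -2, 0], 0], [[0, -1, 0], 0], [[0, 0, 0], 0]])

```text
time_s: 9.1
tool_pos: [0.4718, -0.106, 0.0532]
tcp_rot: [2.608, 1.738, 0.006]
wrist_force: [11.2, -4.3, -8.3]
grip_width: 0.103
grasp_force: 30.1
```

```bash
python3 -c "
from h import *
st()"
```

```text
t 9.1 tcp [ 0.4718 -0.106   0.0532] cab [-0.3284 -0.      0.0532] ty deg -22.66203641820136 zdn [ 0.0074 -0.0039 -1.    ] q [-0.2561  0.6191  0.4829  2.1111 -0.5582  0.5279  0.2445] F [11.2255 -4.339  -8.3071] w 0.10264294900200195 30.124120116233826
```

step_arm(series=[[[0, 3, 0], 0], [[0, 0, 0], 0], [[0, 0, 0], 0], [[0, 0, -10], 0], [[0, 0, -30], 0], [[0, 0, -40], 0], [[0, 0, -40], 0], [[0, 0, -40], 0], [[0, 0, -40], 0], [[40, 0, 0], 0]], gripper=-0.5)

```text
time_s: 10.35
tool_pos: [0.4871, -0.0712, 0.2563]
tcp_rot: [2.617, 1.732, 0.008]
wrist_force: [-0.0, 0.5, -0.2]
grip_width: 0.254
grasp_force: 0.0
```

step_arm(series=[[[45, 0, 0], 0], [[45, 0, 0], 0], [[40, 0, 0], 0], [[40, 0, 0], 0], [[0, 0, 0], 0]], gripper=0.2)

```text
time_s: 10.98
tool_pos: [0.5518, 0.0917, 0.2528]
tcp_rot: [-2.609, -1.749, -0.0]
wrist_force: [-0.7, -0.5, -1.0]
grip_width: 0.604
grasp_force: 0.0
```

```bash
python3 - <<'E'
from h import *
im=bot.read_camera("top")[:,:,::-1].copy(); cv2.imwrite("pics/top1.png",im)
for q in("wand","spatula","mould","cab_drawer0_handle"): print(q,[(np.round(d["rect"]).astype(int).tolist(),round(d["confidence"],2)) for d in bot.find_in(q,"top")])
st()
cv2.imwrite("pics/c3.png",cv2.resize(im[140:260,230:390],None,fx=5,fy=5,interpolation=cv2.INTER_CUBIC))
E
```

```text
wand [([315, 176, 342, 222], 0.9)]
spatula [([292, 167, 321, 207], 0.7)]
mould [([247, 252, 289, 296], 0.59), ([121, 130, 166, 178], 0.56)]
cab_drawer0_handle [([269, 154, 364, 246], 0.61)]
t 11.225 tcp [0.5513 0.0867 0.253 ] cab [-0.3289  0.2084  0.253 ] ty deg -22.781414345959142 zdn [-0.     -0.0002 -1.    ] q [-0.7482  0.4237  0.674   1.8012 -0.3051  1.0229 -0.3538] F [-0.3101 -0.3466 -0.8079] w 0.5970851759164795 0.0
```

View pics/c3.png

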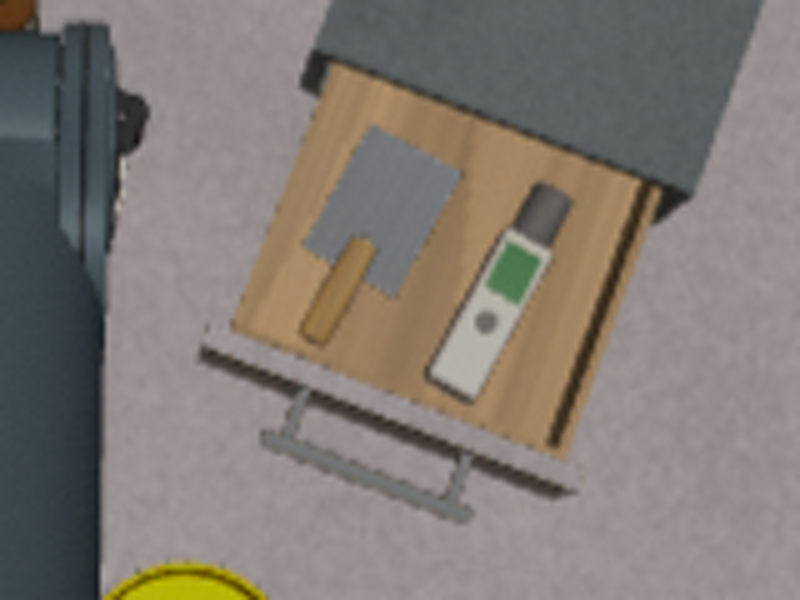

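The crop shows the drawer fully open. The spatula is on the left, with its blade at (385,210) and handle at (335,300). The thermometer is on the right, screen up, tail at (450,388) and grey nose at (552,190), so the nose points to the back of the cabinet.

```bash
python3 - <<'E'
from h import *
def P(x,y,z): return ray("top",(x+.5)/5-.5+230,(y+.5)/5-.5+140,z)
c=np.array([P(*q,.050) for q in((429,374),(474,398),(552,248),(506,228))])
tail=(c[0]+c[1])/2; fr=(c[2]+c[3])/2; nose=P(553,196,.036)
print("tail",cab(tail),"front",cab(fr),"nose",cab(nose),"len",np.linalg.norm(fr-tail), "w",np.linalg.norm(c[0]-c[1]))
d=nose-tail; print("yaw deg",np.degrees(np.arctan2(d[1],d[0])),np.degrees(np.arctan2(*(fr-tail)[[1,0]])),"cab yaw",np.degrees(YAW))
u=(fr-tail)[:2]/np.linalg.norm((fr-tail)[:2]); m=tail[:2]+u*.07
print("center",m,cab([*m,0]))
print("panel",cab(P(555,455,.083)),cab(P(235,328,.083)),"spat",cab(P(462,175,.03)),cab(P(395,298,.03)),cab(P(303,245,.03)),cab(P(332,343,.03)))
E
```

```text
tail [-0.258  -0.0304  0.05  ] front [-0.1562 -0.0433  0.05  ] nose [-0.1226 -0.0498  0.036 ] len 0.10260137371564984 w 0.03022228320883672
yaw deg -30.734078849211556 -29.795756536977816 cab yaw -22.574537128154436
center [ 0.5859 -0.1958] [-0.1886 -0.0392  0.    ]
panel [-0.2797 -0.0967  0.083 ] [-0.2781  0.1027  0.083 ] spat [-0.1291  0.0062  0.03  ] [-0.2163  0.0181  0.03  ] [-0.2062  0.0819  0.03  ] [-0.2564  0.0442  0.03  ]
```

step_arm(series=[[[-41, 22, 0], 0], [[-41, 22, 0], 0], [[-41, 22, 0], 0], [[-41, 22, 0], 0], [[-41, 22, 0], 0], [[-41, 22, 0], 0], [[0, 0, 0], 10], [[0, 0, 0], 10], [[0, 0, 0], 10], [[0, 0, 0], 10]], gripper=0.2)

```text
time_s: 12.48
tool_pos: [0.578, -0.1907, 0.253]
tcp_rot: [-3.055, -0.731, -0.0]
wrist_force: [-0.6, 0.1, -0.2]
grip_width: 0.6
grasp_force: 0.0
```

step_arm(series=[[[0, 0, 0], 10], [[0, 0, 0], 10], [[0, 0, 0], 10], [[0, 0, 0], 10], [[0, 0, 0], 10], [[0, 0, 0], 7], [[0, 0, 30], 0], [[0, 0, 30], 0], [[0, 0, 30], 0], [[0, 0, 0], 0]])

```text
time_s: 13.72
tool_pos: [0.577, -0.1897, 0.1613]
tcp_rot: [-3.036, 0.806, 0.006]
wrist_force: [0.4, 0.7, 0.7]
grip_width: 0.606
grasp_force: 0.0
```

```bash
python3 - <<'E'
from h import *
go([.579,-.1918,.025])
im=bot.read_camera("scene")[:,:,::-1]
cv2.imwrite("pics/c4.png",cv2.resize(im[130:240,130:290],None,fx=5,fy=5,interpolation=cv2.INTER_CUBIC))
E
```

```text
t 13.725 tcp [ 0.577  -0.1897  0.1613] cab [-0.1991 -0.037   0.1613] ty deg -119.74078627237893 zdn [-0.0035  0.0012 -1.    ] q [-0.4116  0.7938  1.0052  1.7552 -0.7691  1.0455 -1.2118] F [0.4024 0.7008 0.7047] w 0.6062010534088101 0.0
tool delta mm [  3.2551   0.7322 136.3093]
```

View pics/c4.png

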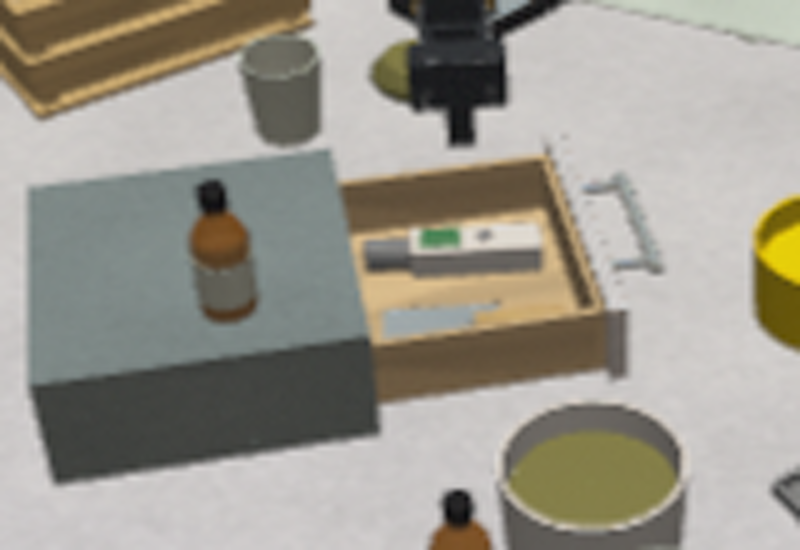

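The crop shows the gripper above the drawer, the white thermometer body at (475,250) with its grey nose at (385,255), and the spatula nearer the camera, clear of the grasp. I'll go down and grip.

step_arm(series=[[[3, 1, 25], 0], [[0, 0, 25], 0], [[0, 0, 25], 0], [[0, 0, 20], 0], [[0, 0, 15], 0], [[0, 0, 10], 0], [[0, 0, 8], 0], [[0, 0, 8], 0], [[0, 0, 0], 0]])

```text
time_s: 14.9
tool_pos: [0.5807, -0.1919, 0.0264]
tcp_rot: [-3.037, 0.804, 0.001]
wrist_force: [-0.4, -0.1, 0.0]
grip_width: 0.599
grasp_force: 0.0
```

step_arm(series=[[[0, 0, 0], 0], [[0, 0, 0], 0], [[0, 0, 0], 0], [[0, 0, 0], 0]], gripper=-1, newtons=20)

```text
time_s: 15.4
tool_pos: [0.5811, -0.1923, 0.0271]
tcp_rot: [3.037, -0.804, 0.001]
wrist_force: [0.1, -0.8, 2.2]
grip_width: 0.385
grasp_force: 20.0
```

```bash
python3 -c "
from h import *
st()"
```

```text
t 15.4 tcp [ 0.5811 -0.1923  0.0271] cab [-0.1943 -0.0378  0.0271] ty deg -119.65716628148255 zdn [ 0.0005 -0.0004 -1.    ] q [-0.3108  0.9603  0.8333  1.7861 -0.941   0.8484 -1.1   ] F [ 0.1119 -0.7622  2.1527] w 0.3848299569922763 19.987717461772263
```

step_arm(series=[[[-3, 0, -4], 0], [[-5, 0, -6], 0], [[0, 0, -15], 0], [[0, 0, -25], 0], [[0, 0, -30], 0], [[0, 0, -35], 0], [[0, 0, -35], 0], [[0, 0, -35], 0], [[0, 0, -25], 0], [[0, 0, -10], 0]])

```text
time_s: 16.65
tool_pos: [0.5744, -0.1888, 0.2495]
tcp_rot: [-3.037, 0.805, -0.005]
wrist_force: [0.8, -0.8, -1.5]
grip_width: 0.382
grasp_force: 20.0
```

step_arm(series=[[[0, 0, 0], -9.7], [[0, 0, 0], -9.7], [[0, 0, 0], -9.7], [[0, 0, 0], -9.7], [[0, 0, 0], -9.7], [[0, 0, 0], -9.7], [[0, 0, 0], -9.7], [[0, 0, 0], -9.7], [[0, 0, 0], -9.7], [[0, 0, 0], -9.7]])

```text
time_s: 17.9
tool_pos: [0.5733, -0.1882, 0.2467]
tcp_rot: [-2.61, -1.748, 0.001]
wrist_force: [0.9, 0.0, -0.8]
grip_width: 0.384
grasp_force: 20.0
```

step_arm(series=[[[20, 10, 0], 0], [[30, 15, 0], 0], [[30, 20, 0], 0], [[30, 20, 0], 0], [[30, 20, 0], 0], [[30, 15, 0], 0], [[25, 10, 0], 0], [[15, 10, 0], 0], [[0, 0, 0], 0], [[0, 0, 0], 0]])

```text
time_s: 19.15
tool_pos: [0.7651, -0.0406, 0.2463]
tcp_rot: [2.616, 1.74, -0.002]
wrist_force: [0.4, -0.6, -1.3]
grip_width: 0.385
grasp_force: 20.0
```

```bash
python3 - <<'E'
from h import *
go(uncab([-.08,.172,.105]))
a=bot.read_camera("scene")[:,:,::-1];b=bot.read_camera("top")[:,:,::-1]
p=bot.observe()["tool_pos"]; print(proj("scene",p),proj("top",p))
print([(d["rect"],d["confidence"]) for c in("scene","top") for d in bot.find_in("wand",c)])
def crop(im,c):
    u,v=proj(c,p); u=int(np.clip(u,50,462));v=int(np.clip(v,60,324)); print(c,u-50,v-60); return cv2.resize(im[v-60:v+60,u-50:u+50],None,fx=4,fy=4,interpolation=cv2.INTER_CUBIC)
cv2.imwrite("pics/c5.png",np.hstack([crop(a,"scene"),crop(b,"top")]))
E
```

```text
t 19.15 tcp [ 0.7651 -0.0406  0.2463] cab [-0.0826  0.173   0.2463] ty deg -22.745751052316734 zdn [-0.0009 -0.0006 -1.    ] q [-0.3239  0.8175  0.6235  1.1793 -0.4598  1.281  -0.1227] F [ 0.4238 -0.5747 -1.268 ] w 0.3849530297255645 19.9889297503978
tool delta mm [ -0.8204   2.6747 141.3305]
[195.4717 172.0323] [282.3754 118.0561]
[([187.3, 161.3, 198.6, 185.7], 0.71)]
scene 145 112
top 232 58
```

View pics/c5.png

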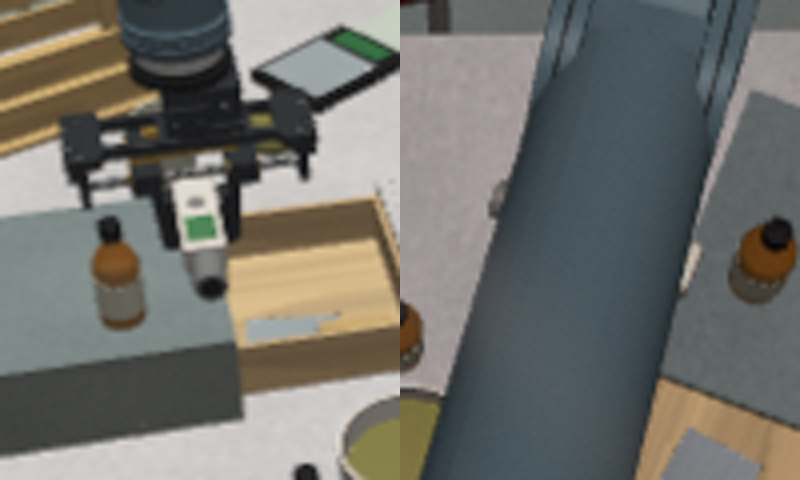

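The crop shows the thermometer held level, screen up, with its lens at full-picture (198,184), next to the cabinet's left edge. I'll lower its tail onto the edge of the cabinet top so the nose tilts down.

step_arm(series=[[[0, 2, 25], 0], [[0, 0, 30], 0], [[0, 0, 30], 0], [[0, 0, 25], 0], [[0, 0, 15], 0], [[0, 0, 10], 0], [[0, 0, 0], 0]], newtons=15)

```text
time_s: 20.23
tool_pos: [0.7672, -0.0414, 0.1116]
tcp_rot: [-2.614, -1.741, 0.001]
wrist_force: [0.1, -0.0, -1.1]
grip_width: 0.383
grasp_force: 15.0
```

step_arm(series=[[[0, 0, 5], 0], [[0, 0, 5], 0], [[0, 0, 5], 0], [[0, 0, 5], 0], [[0, 0, 0], 0]])

```text
time_s: 20.85
tool_pos: [0.7677, -0.0406, 0.0916]
tcp_rot: [-2.614, -1.743, -0.001]
wrist_force: [0.5, 1.3, 0.4]
grip_width: 0.383
grasp_force: 15.0
```

step_arm(series=[[[0, 0, 5], 0], [[0, 0, 5], 0], [[0, 0, 5], 0], [[0, 0, 5], 0], [[0, 0, 5], 0], [[0, 0, 4], 0], [[0, 0, 0], 0]])

```text
time_s: 21.72
tool_pos: [0.7671, -0.0412, 0.0621]
tcp_rot: [-2.614, -1.742, 0.001]
wrist_force: [-0.6, 0.6, -1.3]
grip_width: 0.386
grasp_force: 15.0
```

```bash
python3 - <<'E'
from h import *
p,R=st()
a=bot.read_camera("scene")[:,:,::-1]
cv2.imwrite("pics/s6.png",a)
cv2.imwrite("pics/c6.png",cv2.resize(a[140:240,140:260],None,fx=6,fy=6,interpolation=cv2.INTER_CUBIC))
print([(d["rect"],d["confidence"]) for c in("scene",) for d in bot.find_in("wand",c)])
P0=p+np.array([0,0,.015])
for phi in(0,20,30,40,50):
    f=np.radians(phi); d=np.array([R[0,0]*np.cos(f),R[1,0]*np.cos(f),-np.sin(f)]); n=np.array([R[0,0]*np.sin(f),R[1,0]*np.sin(f),np.cos(f)])
    l=P0+d*.076-n*.006; print(phi,"lens px",proj("scene",l),"crop",(proj("scene",l)-[140,140])*6+2.5,"tail top",(proj("scene",P0-d*.064+n*.008)-[140,140])*6)
E
```

```text
t 21.725 tcp [ 0.7671 -0.0412  0.0621] cab [-0.0805  0.1731  0.0621] ty deg -22.656406980723556 zdn [-0.0007  0.0001 -1.    ] q [-0.2955  0.9982  0.5423  1.2862 -0.5408  1.0024 -0.0624] F [-0.5657  0.5687 -1.2583] w 0.38601709322650773 15.000051443930715
[]
0 lens px [202.7601 228.4708] crop [379.0608 533.3246] tail top [343.6114 352.3945]
20 lens px [203.1521 232.5961] crop [381.4125 558.0765] tail top [341.5176 331.3852]
30 lens px [203.1867 233.6869] crop [381.6199 564.6214] tail top [341.1947 325.0925]
40 lens px [203.1148 234.0994] crop [381.189  567.0967] tail top [341.3866 321.9677]
50 lens px [202.9418 233.8402] crop [380.151 565.541] tail top [342.1    322.1821]
```

View pics/c6.png

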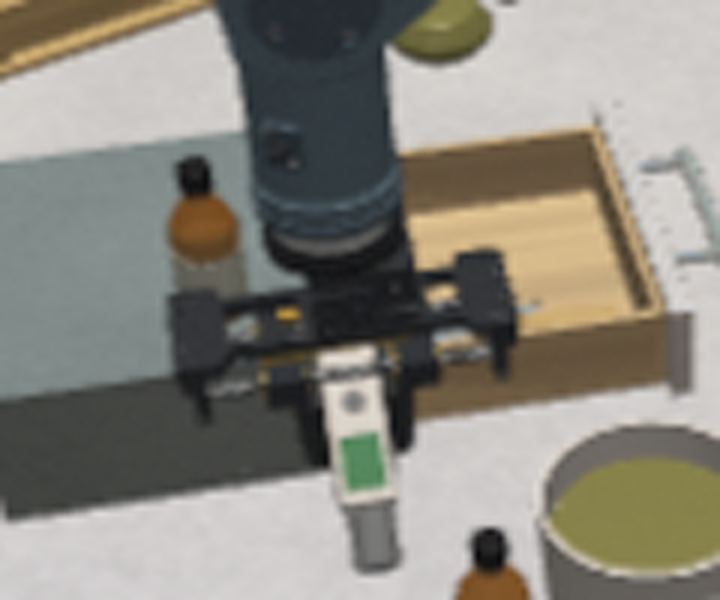

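The crop shows the nose pointing down, with its bottom at (378,570) and the lens face no longer visible. I'll lift, move to the robot side of the mould and measure the tilt there.

step_arm(series=[[[0, 0, -10], 0], [[0, 0, -20], 0], [[0, 0, -30], 0], [[0, 0, -30], 0], [[0, 0, -30], 0], [[0, 0, -30], 0], [[0, 0, -25], 0], [[0, 0, -15], 0]], newtons=30)

```text
time_s: 22.82
tool_pos: [0.768, -0.0416, 0.256]
tcp_rot: [2.613, 1.741, 0.004]
wrist_force: [-0.3, 0.2, -1.1]
grip_width: 0.381
grasp_force: 30.0
```

step_arm(series=[[[3, -20, 0], 0], [[3, -30, 0], 0], [[3, -35, 0], 0], [[3, -35, 0], 0], [[3, -35, 0], 0], [[3, -35, 0], 0], [[3, -35, 0], 0], [[3, -30, 0], 0], [[3, -20, 0], 0], [[2, -7, 0], 0]])

```text
time_s: 24.08
tool_pos: [0.5175, 0.0948, 0.2531]
tcp_rot: [-2.613, -1.743, -0.001]
wrist_force: [1.1, 0.5, -0.7]
grip_width: 0.385
grasp_force: 30.0
```

step_arm(series=[[[0, 0, 0], 8], [[0, 0, 0], 9], [[0, 0, 0], 9], [[0, 0, 0], 9], [[0, 0, 0], 9], [[0, 0, 0], 9], [[0, 0, 0], 8.4], [[0, 0, 0], 6], [[0, 0, 0], 0]])

```text
time_s: 25.2
tool_pos: [0.5188, 0.0938, 0.2529]
tcp_rot: [3.141, -0.001, 0.001]
wrist_force: [-0.1, -0.3, -0.7]
grip_width: 0.383
grasp_force: 30.0
```

```bash
cat > look.py <<'E'
from h import *
import sys
p,R=st()
n=sys.argv[1]; ims=[]
for c in("scene","top"):
    a=bot.read_camera(c)[:,:,::-1]; u,v=proj(c,p).astype(int); u=np.clip(u,50,462);v=np.clip(v,60,324); print(c,"origin",u-50,v-60)
    ims.append(cv2.resize(a[v-60:v+60,u-50:u+50],None,fx=4,fy=4,interpolation=cv2.INTER_CUBIC))
cv2.imwrite(f"pics/{n}.png",np.hstack(ims))
P0=p+np.array([0,0,.015])
for phi in(0,20,30,35,40,45,50,60):
    f=np.radians(phi); d=np.array([R[0,0]*np.cos(f),R[1,0]*np.cos(f),-np.sin(f)]); m=np.array([R[0,0]*np.sin(f),R[1,0]*np.sin(f),np.cos(f)])
    print(phi,*[((proj(c,P0+d*a-m*b)-np.array([max(50,min(462,int(proj(c,p)[0])))-50,max(60,min(324,int(proj(c,p)[1])))-60]))*4+1.5).round() for c in("scene","top") for a,b in((.076,.006),(.041,.006),(-.064,.006))])
E
python3 look.py c7
```

```text
t 25.2 tcp [0.5188 0.0938 0.2529] cab [-0.3616  0.2025  0.2529] ty deg -90.01930039779857 zdn [ 0.0006 -0.0007 -1.    ] q [-1.0185  0.4622  1.0006  1.8881 -0.4502  1.0373 -1.3997] F [-0.1254 -0.3002 -0.6839] w 0.3834449731080522 30.000417670235038
scene origin 232 104
top origin 182 151
0 [130. 265.] [165. 250.] [266. 206.] [201. 122.] [201. 176.] [204. 342.]
20 [136. 288.] [169. 262.] [266. 184.] [202. 140.] [202. 187.] [202. 336.]
30 [142. 297.] [173. 266.] [263. 175.] [203. 153.] [203. 194.] [202. 329.]
35 [146. 300.] [175. 268.] [261. 170.] [203. 160.] [203. 199.] [201. 324.]
40 [150. 303.] [177. 269.] [259. 166.] [204. 168.] [203. 203.] [201. 318.]
45 [155. 306.] [180. 270.] [256. 163.] [204. 177.] [203. 208.] [201. 312.]
50 [160. 307.] [183. 271.] [253. 160.] [204. 186.] [203. 213.] [200. 305.]
60 [171. 309.] [189. 272.] [245. 156.] [205. 204.] [204. 224.] [200. 289.]
```

View pics/c7.png

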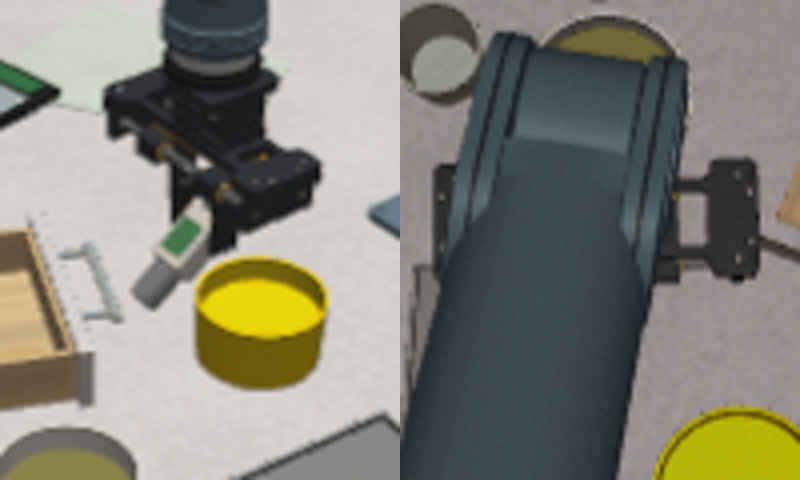

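The left half shows the thermometer slanting nose down, with its nose end at about (147,300) and the screen at (183,237). The right half (top camera) is hidden by the arm. I'll fit the angle numerically.

```bash
cat > fit.py <<'E'
from h import *
from scipy.optimize import differential_evolution
p,R=st()
a=np.mean([bot.read_camera("scene").astype(float) for _ in range(2)],0)
S=4; u0,v0=proj("scene",p).astype(int)-[45,30]; W,H=70,75
g=cv2.resize(a[v0:v0+H,u0:u0+W],None,fx=S,fy=S,interpolation=cv2.INTER_CUBIC)
r,gr,b=g[...,0],g[...,1],g[...,2]
green=(gr-r>30)&(gr-b>20)
dark=(g.max(2)<165)&(g.max(2)-g.min(2)<25)&(g.max(2)>70)   # grey nose
n,lab,stt,cen=cv2.connectedComponentsWithStats(green.astype(np.uint8)); k=1+np.argmax(stt[1:,4]); gm=lab==k; gc=cen[k]
print("green",gc/S+[u0,v0],stt[k])
def px(P): 
    p_=bot_params; q=p_[1][:3,:3]@P.T+p_[1][:3,3:4]; q=p_[0]@np.array([q[0],-q[1],-q[2]]); return ((q[:2]/q[2]).T-[u0,v0]+.5)*S-.5
c=bot.camera_params("scene"); bot_params=(c["camera_matrix"],c["extrinsics"])
th=np.linspace(0,2*np.pi,24)
def world(phi,dx,dz,L):
    f=np.radians(phi); X=np.array([R[0,0]*np.cos(f),R[1,0]*np.cos(f),-np.sin(f)]); Z=np.array([R[0,0]*np.sin(f),R[1,0]*np.sin(f),np.cos(f)]); Y=np.cross(Z,X)
    o=p+np.array([0,0,.015])+X*(.006+dx)-Z*(.020+dz)
    return o+L@np.array([X,Y,Z])
nose=np.array([[x,.0135*np.cos(t),.014+.0135*np.sin(t)] for x in(.035,.07) for t in th])
body=np.array([[x,y,z] for x in(-.07,.035) for y in(-.017,.017) for z in(0,.028)])
def masks(q):
    out=[]
    for L in(nose,body):
        h=cv2.convexHull(px(world(*q,L)).astype(np.float32)); m=np.zeros(g.shape[:2],np.uint8); cv2.fillConvexPoly(m,h.round().astype(int),1); out.append(m>0)
    return out
roi=np.zeros(g.shape[:2],bool)
m=masks((40,0,0))[0]; roi=cv2.dilate(m.astype(np.uint8),np.ones((45,45)))>0
def cost(q):
    n_,b_=masks(q); n_=n_&~b_
    d=dark&roi&~b_
    return 1-(n_&d).sum()/max(1,((n_|d)&roi).sum()) + ((n_|b_)[gm]==0).mean() + .02*(q[1]/.004)**2+.02*(q[2]/.004)**2
if __name__=="__main__":
    res=differential_evolution(cost,[(5,70),(-.01,.01),(-.01,.01)],seed=1,maxiter=40,tol=1e-6)
    print(res.x,res.fun)
    for phi in(25,30,35,40,45,50,55): print(phi,min((round(cost((phi,dx,dz)),3),dx,dz) for dx in np.arange(-.008,.009,.002) for dz in np.arange(-.008,.009,.002)))
    v=g.copy(); 
    for mk,col in zip(masks(res.x),((255,0,0),(0,0,255))):
        cs,_=cv2.findContours(mk.astype(np.uint8),0,1); cv2.drawContours(v,cs,-1,col,1)
    cv2.imwrite("pics/fit.png",cv2.resize(np.hstack([v,np.repeat((dark&roi)[...,None]*255.,3,2)])[...,::-1],(784,420)))
E
python3 fit.py
```

```text
t 25.3 tcp [0.5186 0.0939 0.2529] cab [-0.3618  0.2025  0.2529] ty deg -89.93988192247488 zdn [ 0.0004 -0.0002 -1.    ] q [-1.0181  0.4616  0.9997  1.8883 -0.4499  1.0372 -1.3988] F [ 0.0402 -0.0479 -1.2943] w 0.38620869775811534 29.999991450458765
green [277.4186 163.0375] [144  98  36  37 694]
[32.6913  0.0032 -0.0015] 0.09655793550206751
25 (np.float64(0.209), np.float64(0.002), np.float64(0.004))
30 (np.float64(0.133), np.float64(0.002), np.float64(0.002))
35 (np.float64(0.125), np.float64(0.002), np.float64(-0.004))
40 (np.float64(0.225), np.float64(0.002), np.float64(-0.008))
45 (np.float64(0.399), np.float64(0.002), np.float64(-0.008))
50 (np.float64(0.536), np.float64(0.0), np.float64(-0.008))
55 (np.float64(0.675), np.float64(-0.002), np.float64(-0.008))[ WARN:0@1.275] global loadsave.cpp:1063 imwrite_ Unsupported depth image for selected encoder is fallbacked to CV_8U.
```

```bash
python3 - <<'E'
import fit; from fit import *
for phi in(32.7,):
    f=np.radians(phi); X=np.array([R[0,0]*np.cos(f),R[1,0]*np.cos(f),-np.sin(f)]); Z=np.array([R[0,0]*np.sin(f),R[1,0]*np.sin(f),np.cos(f)])
    s=np.array([.653,.0952,.045]); o=s-.172*X-.014*Z
    tcp=o-(X*.0092-Z*.0185)-[0,0,.015]
    print("tcp target",tcp,"nose",s-.102*X); print("delta mm",R.T@(tcp-p)*1000)
    tail=o-.07*X; print("tail",tail)
E
```

```text
t 25.4 tcp [0.5185 0.094  0.2529] cab [-0.362   0.2025  0.2529] ty deg -89.97581339721488 zdn [ 0.0003  0.0001 -1.    ] q [-1.0181  0.4613  0.9995  1.8886 -0.45    1.0371 -1.3994] F [-0.2012 -0.0099 -0.7419] w 0.38003056298950894 29.999905647709966
green [277.4748 163.037 ] [145  98  35  37 703]
tcp target [0.5029 0.0951 0.1317] nose [0.5672 0.0952 0.1001]
delta mm [-15.573   -1.1719 121.1735]
tail [0.4418 0.0951 0.164 ]
```

step_arm(series=[[[-6, 0, 15], 0], [[-6, -1, 20], 0], [[-4, 0, 25], 0], [[0, 0, 25], 0], [[0, 0, 20], 0], [[0, 0, 11], 0], [[0, 0, 5], 0], [[0, 0, 0], 0], [[0, 0, 0], 0]])

```text
time_s: 26.62
tool_pos: [0.5028, 0.0952, 0.1323]
tcp_rot: [-3.141, 0.001, -0.002]
wrist_force: [0.0, -0.1, -1.0]
grip_width: 0.38
grasp_force: 30.0
```

```bash
python3 - <<'E'
from fit import *
res=differential_evolution(cost,[(5,70),(-.01,.01),(-.01,.01)],seed=1,maxiter=40,tol=1e-6); q=res.x; print(q,res.fun)
o,x1,z1=world(*q,np.array([[0,0,0],[1,0,0],[0,0,1.]])); X=x1-o;Z=z1-o
for s in((.653,.0952,.045),(.6556,.0947,.045),(.651,.0955,.045)): d=np.array(s)-o; print(d@X,d@np.cross(Z,X),d@Z)
E
```

```text
t 26.625 tcp [0.5028 0.0952 0.1323] cab [-0.3769  0.1976  0.1323] ty deg -90.04810555340109 zdn [ 0.0011  0.0003 -1.    ] q [-0.9046  0.6024  0.8362  2.0201 -0.6305  0.7944 -1.2645] F [ 0.0012 -0.0528 -1.0231] w 0.38005936694579606 29.999939552508295
green [280.0031 190.8144] [143 102  34  36 644]
[32.9135  0.0029 -0.0022] 0.06808785431902116
0.17277740476074496 0.00014638111045561368 0.013558189091439521
0.17496043359867006 -0.00035143446986540263 0.014971184503302148
0.1710982114751443 0.00044470087002477035 0.01247130816391158
```

step_arm(series=[[[0, 0, 0], 0], [[0, 0, 0], 0], [[0, 0, 0], 0], [[0, 0, 0], 0], [[0, 0, 0], 0], [[0, 0, 0], 0], [[0, 0, 0], 0], [[0, 0, 0], 0], [[0, 0, 0], 0], [[0, 0, 0], 0]])

```text
time_s: 27.98
tool_pos: [0.5023, 0.0951, 0.1317]
tcp_rot: [-3.142, 0.001, -0.0]
wrist_force: [-0.3, -0.5, -1.6]
grip_width: 0.385
grasp_force: 30.0
```

step_arm(series=[[[0, 0, 0], 0], [[0, 0, 0], 0], [[0, 0, 0], 0], [[0, 0, 0], 0], [[0, 0, 0], 0], [[0, 0, 0], 0], [[0, 0, 0], 0], [[0, 0, 0], 0], [[0, 0, 0], 0]])

```text
time_s: 29.1
tool_pos: [0.5023, 0.0951, 0.1317]
tcp_rot: [-3.142, 0.001, -0.0]
wrist_force: [0.8, 0.6, -1.1]
grip_width: 0.383
grasp_force: 30.0
```

```bash
python3 - <<'E'
from fit import *
res=differential_evolution(cost,[(5,70),(-.01,.01),(-.01,.01)],seed=1,maxiter=40,tol=1e-6); print(res.x,res.fun)
E
```

```text
t 29.1 tcp [0.5023 0.0951 0.1317] cab [-0.3774  0.1974  0.1317] ty deg -90.05257394144384 zdn [ 0.0001  0.     -1.    ] q [-0.9043  0.6031  0.8356  2.0207 -0.6307  0.7942 -1.2644] F [ 0.7832  0.5939 -1.0664] w 0.3833903962885568 30.000004819594324
green [280.0974 190.9225] [144 103  34  35 639]
[31.7131  0.0026 -0.0003] 0.06131055482149209
```

step_arm(series=[[[-15, 0, -3], 0], [[-20, -15, 0], 0], [[-20, -20, 0], 0], [[-20, -25, 0], 0], [[0, -25, 0], 0], [[0, -17, 0], 0], [[0, 0, 0], 4], [[0, 0, 20], 0], [[0, 0, 15], 0], [[0, 0, 0], 0]])

```text
time_s: 30.45
tool_pos: [0.4267, 0.1965, 0.0989]
tcp_rot: [3.138, -0.112, -0.003]
wrist_force: [0.0, -0.2, -1.2]
grip_width: 0.381
grasp_force: 30.0
```

```bash
python3 -c "
from h import *
go([.4258,.1973,.060])"
```

```text
t 30.45 tcp [0.4267 0.1965 0.0989] cab [-0.4861  0.2619  0.0989] ty deg -94.08773125047937 zdn [-0.0018 -0.0013 -1.    ] q [-1.1596  0.6096  0.8164  2.1355 -0.7102  0.6935 -1.4991] F [ 0.0315 -0.1783 -1.249 ] w 0.3809842144840626 29.99986999668181
tool delta mm [-0.8408 -0.8157 38.9369]
```

step_arm(series=[[[0, -1, 15], 0], [[0, 0, 15], 0], [[0, 0, 9], 0], [[0, 0, 4], 0], [[0, 0, 4], 0], [[0, 0, 4], 0], [[0, 0, 4], 0], [[0, 0, 0], 0]], newtons=10)

```text
time_s: 31.45
tool_pos: [0.4275, 0.1983, 0.0447]
tcp_rot: [-3.139, 0.111, -0.0]
wrist_force: [-0.4, 0.0, -1.5]
grip_width: 0.385
grasp_force: 10.0
```

step_arm(series=[[[0, 0, 4], 0], [[0, 0, 4], 0], [[0, 0, 4], 0], [[0, 0, 4], 0], [[0, 0, 4], 0], [[0, 0, 4], 0], [[0, 0, 4], 0], [[0, 0, 0], 0]])

```text
time_s: 32.45
tool_pos: [0.4277, 0.1981, 0.0165]
tcp_rot: [3.139, -0.111, 0.001]
wrist_force: [-0.2, 0.1, -1.7]
grip_width: 0.384
grasp_force: 10.0
```

```bash
python3 - <<'E'
from fit import *
res=differential_evolution(cost,[(-10,50),(-.015,.015),(-.01,.01)],seed=1,maxiter=40,tol=1e-6); print(res.x,res.fun)
E
```

```text
t 32.45 tcp [0.4277 0.1981 0.0165] cab [-0.4858  0.2638  0.0165] ty deg -94.06038577467976 zdn [ 0.0004 -0.0003 -1.    ] q [-1.0188  0.7423  0.6244  2.1427 -0.8855  0.535  -1.3615] F [-0.1761  0.1038 -1.7438] w 0.38361066771954033 9.999960436834954
green [315.1795 220.12  ] [149  95  41  28 656]
[15.7074  0.0012 -0.0015] 0.8102890403068295
```

step_arm(series=[[[0, 0, 2], 0], [[0, 0, 2], 0], [[0, 0, 2], 0], [[0, 0, 0], 0], [[0, 0, 0], 0]])

```text
time_s: 33.17
tool_pos: [0.4277, 0.1982, 0.0107]
tcp_rot: [3.14, -0.111, 0.001]
wrist_force: [1.0, -0.4, -1.5]
grip_width: 0.387
grasp_force: 10.0
```

step_arm(series=[[[0, 0, 1.5], 0], [[0, 0, 0], 0], [[0, 0, 0], 0]], newtons=4)

```text
time_s: 33.7
tool_pos: [0.4275, 0.1982, 0.0092]
tcp_rot: [3.14, -0.111, 0.0]
wrist_force: [0.0, 0.5, -1.1]
grip_width: 0.385
grasp_force: 4.0
```

step_arm(series=[[[0, 0, 0], 0], [[0, 0, 0], 0], [[0, 0, 0], 0], [[0, 0, 0], 0]], gripper=0.1)

```text
time_s: 34.2
tool_pos: [0.4275, 0.1982, 0.0092]
tcp_rot: [3.14, -0.111, 0.0]
wrist_force: [-0.2, 0.3, -1.0]
grip_width: 0.549
grasp_force: 0.0
```

step_arm(series=[[[0, 0, -5], 0], [[0, 0, -10], 0], [[0, 0, -20], 0], [[0, 0, -30], 0], [[0, 0, -40], 0], [[0, 0, -50], 0], [[0, 0, -40], 0], [[0, 0, -30], 0], [[0, 0, 0], 0]])

```text
time_s: 35.33
tool_pos: [0.4284, 0.1987, 0.2362]
tcp_rot: [-3.136, 0.111, -0.004]
wrist_force: [-0.2, -0.4, -0.1]
grip_width: 0.555
grasp_force: 0.0
```

step_arm(series=[[[0, 30, 0], 0], [[0, 50, 0], 0], [[0, 50, 0], 0], [[0, 50, 0], 0], [[0, 30, 0], 0], [[0, 0, 0], 0]])

```text
time_s: 36.08
tool_pos: [0.4115, -0.0131, 0.2337]
tcp_rot: [-3.139, 0.118, 0.002]
wrist_force: [-0.4, -0.1, 1.0]
grip_width: 0.55
grasp_force: 0.0
```

```bash
python3 - <<'E'
from h import *
st()
b=bot.read_camera("top")[:,:,::-1]; print([(d["rect"],d["confidence"]) for d in bot.find_in("wand","top")])
a=bot.read_camera("scene")[:,:,::-1]; print([(d["rect"],d["confidence"]) for d in bot.find_in("wand","scene")])
f=lambda im,y,x: cv2.resize(im[y:y+90,x:x+80],None,fx=5,fy=5,interpolation=cv2.INTER_CUBIC)
cv2.imwrite("pics/c9.png",np.hstack([f(a,180,275),f(b,205,165)]))
# drawer check: handle where expected
E
```

```text
t 36.075 tcp [ 0.4115 -0.0131  0.2337] cab [-0.4196  0.0626  0.2337] ty deg -94.31982708152293 zdn [-0.0011  0.0004 -1.    ] q [-1.088   0.2465  1.1761  2.1757 -0.2939  0.8921 -1.381 ] F [-0.3789 -0.0735  1.0043] w 0.5500490204236398 0.0
[([192.6, 227.4, 206.1, 274.3], 0.63)]
[([297.6, 216.6, 334.2, 230.4], 0.95)]
```

View pics/c9.png

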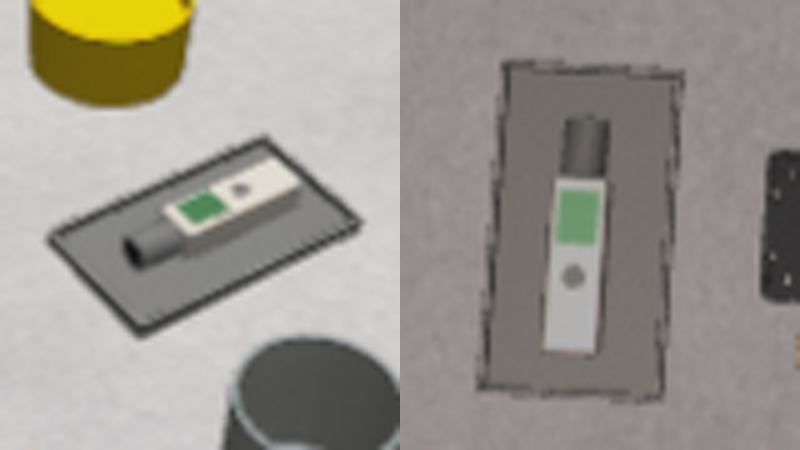

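The picture shows the thermometer lying flat, screen up and centred in the tray: its middle is at about (577,235), the tray's at (582,231). The gripper is clear, so I'm handing in.

```bash
python3 -c "
from workcell import bot
print(bot.sign_off())"
```

```text
the job is handed in; nothing more can be done
None
```

The job is handed in: drawer pulled to its stop, thermometer aimed at the soap middle from about 10 cm for over two seconds, tilted about 33° down rather than 40° (at least 25° was needed), then laid flat, screen up, in the tray; no verdict came back.

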